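# Square a small carton into the corner stop

## Robot

A 6-joint arm with a two-finger parallel gripper is mounted at the origin on a cart in front of the work surface, level with it; the furniture and walls round the work are solid. World frame = base frame: x ahead of the robot, y to its left, z up, the work surface at z = 0. Lengths are in m, angles in degrees, forces in N, time in s.
With the tool pointing down it reaches from about 0.4 to 0.825 m from the base axis. Payload 7 kg.
Tool frame: the origin (TCP) lies between the finger pads; the fingertips stand 17 mm ahead of it and the grasp point (between the pads) lies 2 mm behind it; x points along the fingers, y is the direction in which the jaws open and shut, and the axes are right-handed (so a half turn about x gives the same grasp; the last joint's range is limited). The gripper opens to 88 mm and grips with 3 to 60 N. Pads are 19 mm wide; open, the fingers measure 130 mm over their backs; the gripper's body (78 mm by 193 mm) begins 47 mm behind the grasp point.
Start: joints at [-56.603, 20.546, 0.682, 0, -70.136, -16.507], TCP at [0.196, -0.646, 0.244] pointing down, gripper open.
Joint ranges: [-176.03, 176.03], [-82.01, 121.73], [-58.28, 71.71], [-173.87, 95.51], [-174.79, -0.11], [-173.66, 173.66]. Speed limits (degrees/s): [136.94, 136.94, 172.46, 180, 180, 180].

## Interface

Orientations are given as [roll, pitch, yaw] about the fixed x, y, z axes, in that order (R = Rz(yaw) Ry(pitch) Rx(roll)).
In Python, from plant import r gives the robot as it stands.
- The arm moves only by the shell command python3 -m jog 'ROWS' [FORCE]. ROWS is a JSON object of lists of equal length, an entry for each row: "fingers": the opening, from 0 (shut) to 1 (fully open); "dp": the shift along the tool's x, y, z in mm, a list of three; "twist": the turn about the tool's x in degrees. In form: {"fingers": [fingers, ...], "dp": [[dx, dy, dz], ...], "twist": [twist, ...]}. A call has exactly 5 rows; each row is the pose to reach, as a shift and turn from the pose measured when the call began, along the tool's axes at that moment; what a row does not reach only later rows make up. A row lasts 1/10 s, in which the tool goes at most 50 mm and 8.59 degrees, less where a joint would pass 70% of its speed; a pose out of reach is approached as far as the arm can. A call with a gripper value outside its range is refused whole. The fingers move at their own pace and stop on an object; FORCE is the grip in N (left out, the last holds). Time passes only in rows, so rows that repeat a pose let the fingers close, or fill a call up. It gives the time, the measured TCP pose, the force and the opening at its end, in the units of the state.
- r.get_state(): the state, without advancing time (a new reading comes with each control period).
- r.capture(name): name is "scene" or "side" or "wrist"; returns a dict with "frame" (400x640x3 uint8, red, green, blue), "intrinsics" (3x3 intrinsics, pixels), "pose" (4x4, takes a point from camera to world coordinates). Camera axes: x right, y down, z forward; pixel columns grow to the right and rows downward; lengths in m; the calibration is good to about 2 mm. A picture is of the moment at which its call begins. There is no depth.
- r.close_job(): hands the job in, once; it reports no verdict.
The state is a dict: "time_s": time; "joints": joint angles; "qd": joint speeds; "joint_torque": joint torques, N m; "tcp_pos": TCP position; "eef_rot": TCP orientation; "contact_force": force on the tool from outside, world axes, zero at the start; "moment": the same for the moment, N m; "gripper_width": finger opening in m.
Only numpy, scipy, OpenCV 4.12 (cv2) and the standard library are available. Lean on these libraries where they do the work, as an engineer would, in place of code of your own. Each camera call takes 0.05 s, during which the arm holds its last target. There are 200 camera calls.

## Task

Push the small grey-white carton along the bench into the inside corner of the low aluminium corner stop, so that it sits square with one side flat against each of the two fences, ready to be labelled. Only slide it with the fingertips or the outside of the fingers, standing on its base, without lifting or tipping it, and leave the brown tape roll, the white tub and the label roll that stand round the stop where they are.

Things in the scene. Friction and masses are not known exactly. Their poses are not given: they have to be found in the camera images.
- carton: closed grey-white cardboard carton, 77 (own x) x 61 (own y) x 63 mm high, 0.2 to 0.45 kg, loose. Origin: centre of its underside; z up. It starts in the open quarter in front of the stop, 30 to 160 mm short of each fence, its x axis within 0.4 rad of the stop's
- corner_stop: L-shaped aluminium corner stop screwed to the bench. Origin: inside corner at bench height; x away from the robot, y to the left, each within 0.3 rad; z up. Back fence: inner face x = 0, from the corner 160 mm towards -y. Side fence: inner face y = 0, 200 mm towards -x. 25 mm high, 10 mm thick, 4 mm high flange to 35 mm behind the faces. The carton belongs at x < 0, y < 0
- tape_roll: bystander: brown parcel tape roll lying flat, 99 mm across, 48 mm high, loose, behind the back fence. Origin: centre of its underside
- tub: bystander: open white square-edged tub, 119 (own x) x 93 (own y) x 104 mm high, empty, loose, beyond the side fence. Origin: centre of its underside
- label_tape: bystander: pale yellow label roll lying flat, 55x88x25 mm, loose, beyond the side fence. Origin: centre of its underside
Things that resemble listed ones, but are neither listed nor needed, are in the scene too. What is meant by the carton is not turquoise, and is the larger of those in its own colour.

How it is judged:
By the outcome, as a careful person would: the job done as asked, in the order asked, and still so for the second after the job is handed in, with the robot touching nothing.
It also fails if it takes over 61 s, if anything falls off the work surface, if the arm or the gripper's body presses on something with over 40 N, if the wrist force passes 120 N, or if a joint passes its speed limit or range.

## Working session

There is one attempt and no reset: what is moved stays moved. The work goes in short steps, Python scripts to look and compute and a shell command to move; the robot and the scene stay as the last step left them, time stands still between calls to the robot, and variables do not carry over. Pictures are saved under pics/ and viewed, on a budget of 10 in all, crops included, one or two more only if the job needs it, and the job is handed in when it is done.

```bash
mkdir -p pics; ls; cat > h.py <<'E'
import numpy as np, cv2
from plant import r
def cap(n):
    c=r.capture(n); return np.array(c["frame"]),np.array(c["intrinsics"]),np.array(c["pose"])
def ray(px,K,P,z):
    d=P[:3,:3]@np.linalg.inv(K)@np.array([px[0],px[1],1.]); o=P[:3,3]
    return o+d*(z-o[2])/d[2]
def proj(p,K,P):
    q=K@(np.linalg.inv(P)@np.append(p,1))[:3]; return q[:2]/q[2]
def save(n,im): cv2.imwrite(n,im[:,:,::-1])
E
python3 - <<'E'
from h import *
ims=[]
for n in("scene","side"):
    f,K,P=cap(n);save(f"pics/{n}0.png",f);np.savez(f"{n}0.npz",f=f,K=K,P=P);print(n,K.tolist(),P.round(3).tolist())
print(r.get_state())
E
```

```text
pics
scene [[447.2969257389102, 0.0, 323.5824297897485], [0.0, 447.2969257389102, 196.14033743661184], [0.0, 0.0, 1.0]] [[-0.83, -0.266, 0.49, 0.113], [-0.557, 0.403, -0.726, 0.771], [-0.005, -0.876, -0.483, 0.517], [0.0, 0.0, 0.0, 1.0]]
side [[447.9963319023799, 0.0, 320.1512830388543], [0.0, 447.9963319023799, 196.75008334395315], [0.0, 0.0, 1.0]] [[-0.933, -0.241, 0.267, 0.312], [-0.359, 0.588, -0.725, 0.871], [0.018, -0.772, -0.635, 0.746], [0.0, 0.0, 0.0, 1.0]]
{'time_s': 0.1, 'joints': array([-5.66010203e+01,  2.05875332e+01,  6.38770483e-01, -1.71060013e-02,
       -7.01369970e+01, -1.65058438e+01]), 'qd': array([-0.03330327, -0.05509954,  0.1471062 , -0.01023951, -0.01869926,
       -0.06445873]), 'joint_torque': array([-1.77928672e-03, -5.84162414e+01,  2.93749470e+01,  7.01549694e+00,
        1.01886364e-02, -7.48207776e-05]), 'tcp_pos': array([ 0.19598298, -0.64548326,  0.24271415]), 'eef_rot': array([ 95.88651124,  89.91274499, 112.77382299]), 'contact_force': array([-0.2649919 ,  0.5943084 , -0.05386579]), 'moment': array([ 0.00962577,  0.04551466, -0.00529863]), 'gripper_width': 0.08745295048030759}
```

View pics/scene0.png

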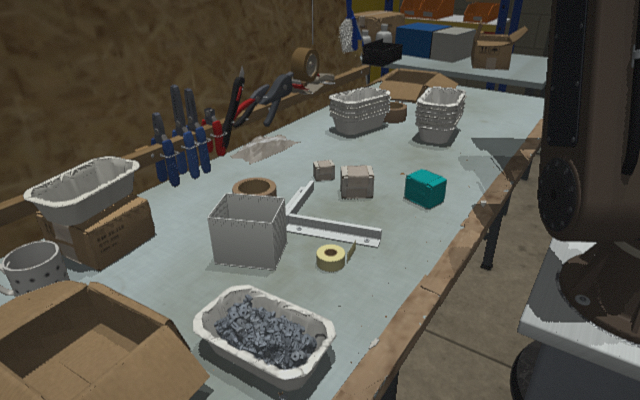

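View pics/side0.png

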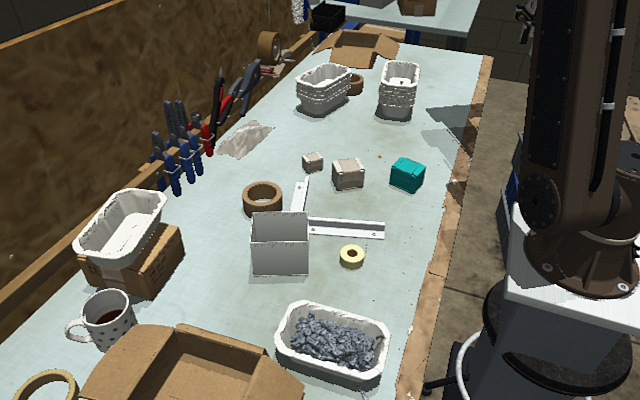

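The carton is near (348,173) in the side view. The small decoy is at (312,161) and the turquoise one at (407,174). The side fence runs from about (384,230) to (308,225), and the back fence goes up to (302,178). I'll enlarge both views to pick out the edges.

```bash
python3 - <<'E'
from h import *
a=np.load("side0.npz")["f"][140:260,260:420];b=np.load("scene0.npz")["f"][150:260,270:430]
print(a.shape,b.shape)
save("pics/crop0.png",np.vstack([cv2.resize(a,None,fx=5,fy=5,interpolation=cv2.INTER_CUBIC)]))
save("pics/crop1.png",np.vstack([cv2.resize(b,None,fx=5,fy=5,interpolation=cv2.INTER_CUBIC)]))
E
```

```text
(120, 160, 3) (110, 160, 3)
```

View pics/crop0.png

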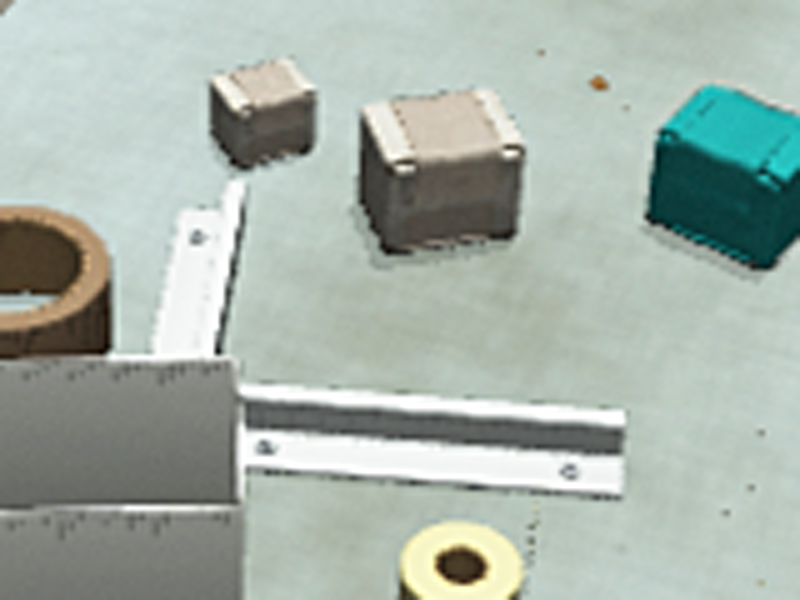

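View pics/crop1.png

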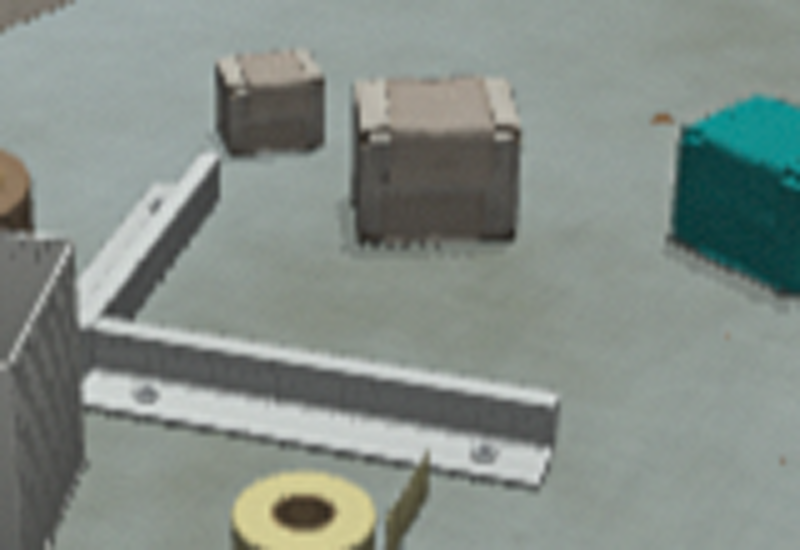

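```bash
cat > m0.py <<'E'
from h import *
S=np.load("side0.npz");C=np.load("scene0.npz")
s=lambda u,v,z:ray((260+u/5-.4,140+v/5-.4),S["K"],S["P"],z)[:2]*1000
c=lambda u,v,z:ray((270+u/5-.4,150+v/5-.4),C["K"],C["P"],z)[:2]*1000
for n,f,pts in(("side",s,dict(sf0=(242,381),sf1=(626,410),bf0=(218,352),bf1=(244,185))),("scene",c,dict(sf0=(100,318),sf1=(558,398),bf0=(108,318),bf1=(219,160)))):
    q={k:f(*p,.025) for k,p in pts.items()}
    for k in q: print(n,k,q[k].round())
    a=q['sf1']-q['sf0'];b=q['bf1']-q['bf0'];print("ang",np.degrees(np.arctan2(-a[1],-a[0])),np.degrees(np.arctan2(b[0],-b[1])))
    A=np.array([a,-b]).T;t=np.linalg.solve(A,q['bf0']-q['sf0']);print("corner",q['sf0']+a*t[0], "len sf,bf", np.linalg.norm(q['sf1']-q['sf0']-a*t[0]),np.linalg.norm(q['bf1']-q['sf0']-a*t[0]))
for n,f,t in(("side",s,[(360,104),(495,88),(524,150),(386,168)]),("scene",c,[(355,78),(510,76),(521,132),(358,136)])):
    q=np.array([f(*p,.063) for p in t]);print(n,"carton",q.round().tolist(),q.mean(0).round(1),"sides",np.linalg.norm(q-np.roll(q,-1,0),axis=1).round(),[np.degrees(np.arctan2(*(d[::-1]))).round(1) for d in np.roll(q,-1,0)-q])
for n,f,t in(("side",s,[(385,253),(518,238)]),("scene",c,[(358,240),(515,240)])):
    print(n,"base",[f(*p,0).round() for p in t])
print("decoy small",s(278,158,0),c(275,152,0),"turq",s(650,215,0))
E
python3 m0.py
```

```text
side sf0 [616. 127.]
side sf1 [438.  77.]
side bf0 [634. 111.]
side bf1 [674. -19.]
ang 15.758181731419645 16.87751171069537
corner [628.67426747 130.31729421] len sf,bf 197.746677263427 156.29174659351222
scene sf0 [631. 134.]
scene sf1 [439.  82.]
scene bf0 [628. 132.]
scene bf1 [674. -15.]
ang 15.155747926205459 17.163538806871877
corner [627.69130891 133.3317152 ] len sf,bf 195.1935837832603 155.3297698623498
side carton [[625.0, -62.0], [563.0, -105.0], [532.0, -56.0], [593.0, -14.0]] [578.2 -59.1] sides [75. 58. 74. 58.] [np.float64(-145.9), np.float64(122.4), np.float64(34.7), np.float64(-56.9)]
scene carton [[625.0, -61.0], [564.0, -104.0], [531.0, -53.0], [591.0, -9.0]] [578.  -56.8] sides [75. 61. 75. 63.] [np.float64(-145.0), np.float64(123.2), np.float64(36.5), np.float64(-56.8)]
side base [array([594., -23.]), array([532., -62.])]
scene base [array([599., -23.]), array([536., -64.])]
decoy small [678.50707995 -80.87878876] [683.22037093 -78.16934102] turq [ 470.80346371 -109.63711033]
```

```bash
cat >> h.py <<'E'
from scipy.spatial.transform import Rotation as R
ORG=np.array([630.,131.]);YAW=16.0
def ss(yaw=None):
    yaw=YAW if yaw is None else yaw
    c,s=np.cos(np.radians(yaw)),np.sin(np.radians(yaw));return np.array([[c,-s],[s,c]])
def to_stop(p): return ss().T@(np.array(p[:2])-ORG)
def rel(x,y,z,jaw):
    "target in stop frame mm, TCP height mm, jaw axis angle in stop frame deg -> dp, twist"
    st=r.get_state();M=R.from_euler('xyz',st["eef_rot"],degrees=True).as_matrix();p=st["tcp_pos"]*1000
    t=np.append(ORG+ss()@[x,y],z); dp=M.T@(t-p)
    cur=np.degrees(np.arctan2(M[1,1],M[0,1]))-YAW
    d=(jaw-cur+90)%180-90   # about world +z; tool x is down -> twist = -d
    print("now stop",to_stop(p).round(1),"z",p[2].round(1),"jaw",cur.round(2),"F",(ss().T@st["contact_force"][:2]).round(1),st["contact_force"][2].round(1),"t",st["time_s"],"w",st["gripper_width"].round(4))
    print("dp",dp.round(1),"twist",(-d).round(2),"tool y(stop)",(ss().T@M[:2,1]).round(2),"tool z",(ss().T@M[:2,2]).round(2),"down",M[2,0].round(4))
E
python3 - <<'E'
from h import *
S=np.load("side0.npz");C=np.load("scene0.npz")
print("carton",to_stop([578,-58]))
print("tub rim R corners side",[to_stop(ray(p,S["K"],S["P"],.104)*1000).round() for p in((307,211.5),(308.5,240.5))])
for p in((350,265),(342,249)): print("label",to_stop(ray(p,S["K"],S["P"],.025)*1000).round())
rel(-105,-245,150,0)
E
```

```text
carton [-102.08106844 -167.34531803]
tub rim R corners side [array([-21.,  74.]), array([-34., 161.])]
label [-122.  147.]
label [-102.  101.]Traceback (most recent call last):
  File "<stdin>", line 6, in <module>
  File "h.py", line 23, in rel
    print("now stop",to_stop(p).round(1),"z",p[2].round(1),"jaw",cur.round(2),"F",(ss().T@st["contact_force"][:2]).round(1),st["contact_force"][2].round(1),"t",st["time_s"],"w",st["gripper_width"].round(4))
                                                                                                                                                                                 ^^^^^^^^^^^^^^^^^^^^^^^^^
AttributeError: 'float' object has no attribute 'round'
```

```bash
sed -i 's/st\["gripper_width"\].round(4)/round(float(st["gripper_width"]),4)/' h.py; python3 -c "
from h import *
rel(-105,-250,150,0)"
```

```text
now stop [-631.2 -626.8] z 242.7 jaw 90.89 F [-0.1  0.6] -0.1 t 0.1 w 0.0875
dp [ 93.2 368.4 532. ] twist -89.11 tool y(stop) [-0.02  1.  ] tool z [1.   0.02] down -1.0
```

```bash
python3 -m jog '{"fingers":[0.45,0.45,0.45,0.45,0.45],"dp":[[0,28,40],[0,56,80],[0,84,120],[0,112,160],[0,140,200]],"twist":[0,0,0,0,0]}' 20
python3 -m jog '{"fingers":[0.45,0.45,0.45,0.45,0.45],"dp":[[0,28,40],[0,56,80],[0,84,120],[0,112,160],[0,140,200]],"twist":[0,0,0,0,0]}'
python3 -c "
from h import *
rel(-105,-250,150,0)"
```

```text
time_s: 0.6
tcp_pos: [0.3474, -0.4517, 0.2426]
eef_rot: [99.9, 89.9, 116.8]
contact_force: [1.6, -1.2, 0.3]
gripper_width: 0.0532
time_s: 1.1
tcp_pos: [0.4989, -0.2578, 0.2428]
eef_rot: [101.0, 89.9, 117.9]
contact_force: [1.4, -2.1, -0.3]
gripper_width: 0.0396
now stop [-233.2 -337.6] z 242.8 jaw 90.87 F [ 0.8 -2.4] -0.3 t 1.1 w 0.0396
dp [ 92.9  85.4 129.5] twist -89.13 tool y(stop) [-0.02  1.  ] tool z [1.   0.02] down -1.0
```

```bash
python3 -m jog '{"fingers":[0.45,0.45,0.45,0.45,0.45],"dp":[[10,17,26],[25,34,52],[40,51,78],[60,68,104],[80,85,129]],"twist":[-8,-16,-24,-32,-40]}' 
python3 -m jog '{"fingers":[0.45,0.45,0.45,0.45,0.45],"dp":[[0,0,0],[0,0,0],[0,0,0],[0,0,0],[0,0,0]],"twist":[-8,-16,-24,-32,-40]}'
python3 -c "
from h import *
rel(-105,-250,30,0)"
```

```text
time_s: 1.6
tcp_pos: [0.5982, -0.1376, 0.1621]
eef_rot: [59.8, 89.9, 117.0]
contact_force: [0.2, -0.2, 0.9]
gripper_width: 0.0394
time_s: 2.1
tcp_pos: [0.5979, -0.1375, 0.1615]
eef_rot: [38.2, 89.8, 135.8]
contact_force: [-0.2, 0.2, 0.2]
gripper_width: 0.039
now stop [-104.9 -249.3] z 161.5 jaw -188.45 F [-0.1  0.2] 0.2 t 2.1 w 0.039
dp [131.5  -0.2  -1. ] twist -8.45 tool y(stop) [-0.99  0.15] tool z [0.15 0.99] down -1.0
```

Twist, descend and check with a wrist picture.

```bash
python3 -m jog '{"fingers":[0.45,0.45,0.45,0.45,0.45],"dp":[[20,0,-1],[50,0,-1],[80,0,-1],[105,0,-1],[131,0,-1]],"twist":[-4,-8.4,-8.4,-8.4,-8.4]}' 
python3 - <<'E'
from h import *
rel(-105,-230,30,0)
f,K,P=cap("side");save("pics/side1.png",cv2.resize(f[110:270,220:470],None,fx=3,fy=3,interpolation=cv2.INTER_CUBIC))
E
```

```text
time_s: 2.6
tcp_pos: [0.5974, -0.1382, 0.0292]
eef_rot: [36.4, 89.8, 142.3]
contact_force: [0.5, 0.5, -0.3]
gripper_width: 0.0395
now stop [-105.5 -249.8] z 29.2 jaw -180.06 F [0.6 0.3] -0.3 t 2.6 w 0.0395
dp [-0.7 -0.5 19.8] twist -0.06 tool y(stop) [-1.  0.] tool z [0. 1.] down -1.0
```

View pics/side1.png

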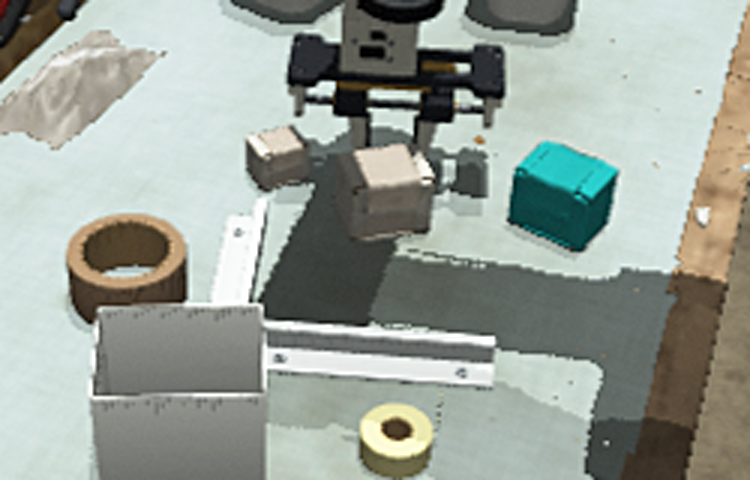

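The fingers stand squarely behind the carton (about (390,190) in the crop), and nothing is in the way. I'll push along +y of the stop.

```bash

python3 -m jog '{"fingers":[0.45,0.45,0.45,0.45,0.45],"dp":[[0,0,10],[0,0,20],[0,0,30],[0,0,40],[0,0,50]],"twist":[0,0,0,0,0]}' 
python3 -m jog '{"fingers":[0.45,0.45,0.45,0.45,0.45],"dp":[[0,0,9],[0,0,18],[0,0,27],[0,0,36],[0,0,45]],"twist":[0,0,0,0,0]}' 
python3 -m jog '{"fingers":[0.45,0.45,0.45,0.45,0.45],"dp":[[0,0,8],[0,0,16],[0,0,24],[0,0,32],[0,0,40]],"twist":[0,0,0,0,0]}' 
python3 - <<'E'
from h import *
rel(-105,-75,30,0)
f,K,P=cap("side");save("pics/side2.png",cv2.resize(f[130:260,260:420],None,fx=4.5,fy=4.5,interpolation=cv2.INTER_CUBIC));np.savez("side2.npz",f=f,K=K,P=P)
E
```

```text
time_s: 3.15
tcp_pos: [0.5812, -0.0891, 0.0262]
eef_rot: [55.6, 89.6, 161.5]
contact_force: [-0.0, -2.9, 0.8]
gripper_width: 0.0394
time_s: 3.65
tcp_pos: [0.5694, -0.0453, 0.0269]
eef_rot: [52.9, 89.6, 158.8]
contact_force: [1.8, -3.9, 4.0]
gripper_width: 0.0391
time_s: 4.15
tcp_pos: [0.5581, -0.0063, 0.0269]
eef_rot: [54.0, 89.6, 159.9]
contact_force: [0.6, -2.0, 0.5]
gripper_width: 0.0394
now stop [-106.9 -112.1] z 26.9 jaw -180.08 F [ 0.1 -2.1] 0.5 t 4.15 w 0.0394
dp [-2.9 -1.8 37.1] twist -0.08 tool y(stop) [-1.  0.] tool z [0. 1.] down -1.0
```

View pics/side2.png

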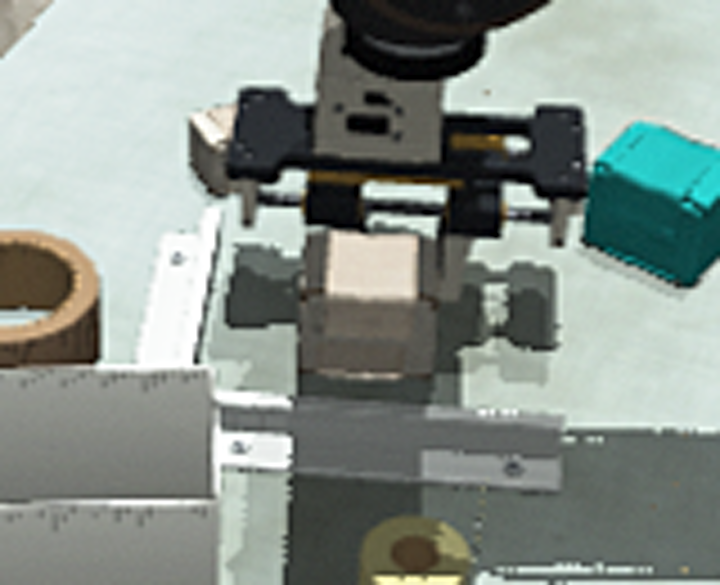

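The carton now sits square against both fingers, about 30 mm short of the side fence, and the bystanders haven't moved. Next I'll close in more slowly.

```bash

python3 -m jog '{"fingers":[0.45,0.45,0.45,0.45,0.45],"dp":[[-1,0,8],[-2,0,16],[-2,0,23],[-2,0,29],[-2,0,33]],"twist":[0,0,0,0,0]}' 
python3 -m jog '{"fingers":[0.45,0.45,0.45,0.45,0.45],"dp":[[0,0,1],[0,0,2],[0,0,3],[0,0,4],[0,0,4]],"twist":[0,0,0,0,0]}' 
python3 - <<'E'
from h import *
rel(-100,-75,30,0)
E
```

```text
time_s: 4.7
tcp_pos: [0.5486, 0.0269, 0.029]
eef_rot: [52.0, 89.6, 158.0]
contact_force: [1.3, -2.0, -0.4]
gripper_width: 0.0394
time_s: 5.2
tcp_pos: [0.5475, 0.0307, 0.029]
eef_rot: [51.9, 89.6, 157.8]
contact_force: [0.4, -0.6, -0.8]
gripper_width: 0.0398
now stop [-107.   -73.6] z 29.0 jaw -180.05 F [ 0.3 -0.7] -0.8 t 5.2 w 0.0398
dp [-1.  -7.  -1.4] twist -0.05 tool y(stop) [-1.  0.] tool z [0. 1.] down -1.0
```

```bash

python3 -m jog '{"fingers":[0.45,0.45,0.45,0.45,0.45],"dp":[[0,0,1],[0,0,2],[0,0,3],[0,0,3],[0,0,3]],"twist":[0,0,0,0,0]}' 
python3 - <<'E'
from h import *
rel(-100,-75,30,0)
f,K,P=cap("scene");save("pics/scene3.png",cv2.resize(f[130:260,270:430],None,fx=4.5,fy=4.5,interpolation=cv2.INTER_CUBIC));np.savez("scene3.npz",f=f,K=K,P=P)
E
```

```text
time_s: 5.7
tcp_pos: [0.546, 0.0327, 0.029]
eef_rot: [63.1, 89.6, 169.0]
contact_force: [1.0, -6.6, 1.5]
gripper_width: 0.0391
now stop [-107.8  -71.3] z 29.0 jaw -180.08 F [-0.8 -6.7] 1.5 t 5.7 w 0.0391
dp [-1.  -7.8 -3.7] twist -0.08 tool y(stop) [-1.  0.] tool z [0. 1.] down -1.0
```

View pics/scene3.png

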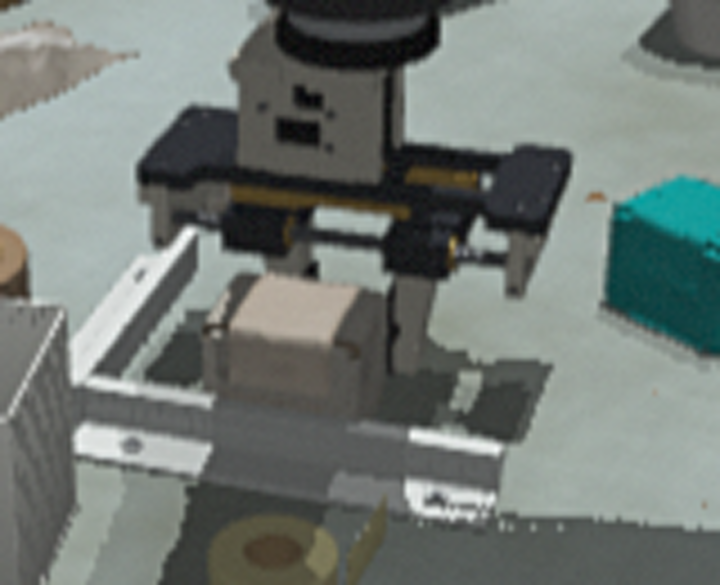

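```bash
python3 - <<'E'
from h import *
C=np.load("scene3.npz")
for u,v in((207,330),(362,352),(238,272),(383,290)): print(to_stop(ray((270+u/4.5-.4,130+v/4.5-.4),C["K"],C["P"],.063)*1000).round(1))
for u,v in((372,418),): print(to_stop(ray((270+u/4.5-.4,130+v/4.5-.4),C["K"],C["P"],.025)*1000).round(1))
E
```

```text
[-58.9   7.3]
[-131.2    5.4]
[-55.1 -50.1]
[-125.7  -53.3]
[-135.    -1.3]
```

```bash

python3 -m jog '{"fingers":[0.45,0.45,0.45,0.45,0.45],"dp":[[0,0,-8],[0,0,-20],[-20,10,-30],[-30,25,-35],[-35,40,-35]],"twist":[0,0,0,0,0]}' 
python3 -m jog '{"fingers":[0.2,0,0,0,0],"dp":[[0,15,0],[0,25,0],[0,25,0],[0,25,0],[0,25,0]],"twist":[0,0,0,0,0]}' 
python3 - <<'E'
from h import *
rel(-172,-34,50,90);print(r.get_state()["joints"].round(1))
E
```

```text
time_s: 6.25
tcp_pos: [0.5177, -0.0129, 0.0649]
eef_rot: [55.6, 89.6, 161.5]
contact_force: [-1.2, -0.2, 0.5]
gripper_width: 0.0395
time_s: 6.75
tcp_pos: [0.4944, -0.0194, 0.065]
eef_rot: [54.5, 89.6, 160.4]
contact_force: [-1.0, 0.5, 0.2]
gripper_width: 0.0049
now stop [-171.8 -107.2] z 65.0 jaw -180.11 F [-0.8  0.8] 0.2 t 6.75 w 0.0049
dp [15.2  0.3 73.1] twist 89.89 tool y(stop) [-1.  0.] tool z [0. 1.] down -1.0
[ 20.4  15.2 -34.3  -0.3 -40.8  -4.2]
```

```bash

python3 -m jog '{"fingers":[0,0,0,0,0],"dp":[[0,0,15],[0,0,30],[0,0,45],[0,0,60],[0,0,73]],"twist":[8,16,24,32,40]}' 
python3 -m jog '{"fingers":[0,0,0,0,0],"dp":[[0,0,0],[0,0,0],[0,0,0],[0,0,0],[0,0,0]],"twist":[8.5,17,25.5,34,42]}' 
python3 - <<'E'
from h import *
rel(-165,-34,30,90)
E
```

```text
time_s: 7.25
tcp_pos: [0.4747, 0.0518, 0.065]
eef_rot: [96.3, 89.6, 161.9]
contact_force: [-0.8, -0.5, 0.8]
gripper_width: 0.0002
time_s: 7.75
tcp_pos: [0.4753, 0.0522, 0.0648]
eef_rot: [140.3, 89.6, 163.6]
contact_force: [-0.2, -0.9, 0.3]
gripper_width: 0.0002
now stop [-170.5  -33.1] z 64.8 jaw 97.26 F [-0.4 -0.8] 0.3 t 7.75 w 0.0002
dp [34.8 -1.7  5.5] twist 7.26 tool y(stop) [-0.13  0.99] tool z [0.99 0.13] down -1.0
```

```bash

python3 -m jog '{"fingers":[0,0,0,0,0],"dp":[[7,-1,0],[14,-1,0],[21,-1,0],[28,-1,0],[33,-1,0]],"twist":[5,7.3,7.3,7.3,7.3]}' 
python3 -m jog '{"fingers":[0,0,0,0,0],"dp":[[0,0,8],[0,0,16],[0,0,24],[0,0,32],[0,0,40]],"twist":[0,0,0,0,0]}' 
python3 - <<'E'
from h import *
rel(-90,-34,30,90)
f,K,P=cap("scene");save("pics/scene4.png",cv2.resize(f[130:260,270:430],None,fx=4.5,fy=4.5,interpolation=cv2.INTER_CUBIC));np.savez("scene4.npz",f=f,K=K,P=P)
E
```

```text
time_s: 8.25
tcp_pos: [0.4754, 0.0514, 0.031]
eef_rot: [152.1, 89.6, 168.1]
contact_force: [-0.1, 0.0, 0.7]
gripper_width: 0.0001
time_s: 8.75
tcp_pos: [0.5134, 0.062, 0.0307]
eef_rot: [160.1, 89.5, 176.1]
contact_force: [-4.9, -1.5, 4.8]
gripper_width: 0.0005
now stop [-131.1  -34.1] z 30.7 jaw 90.0 F [-5.1 -0. ] 4.8 t 8.75 w 0.0005
dp [ 0.4  0.1 41.1] twist 0.0 tool y(stop) [-0.  1.] tool z [1. 0.] down -1.0
```

View pics/scene4.png

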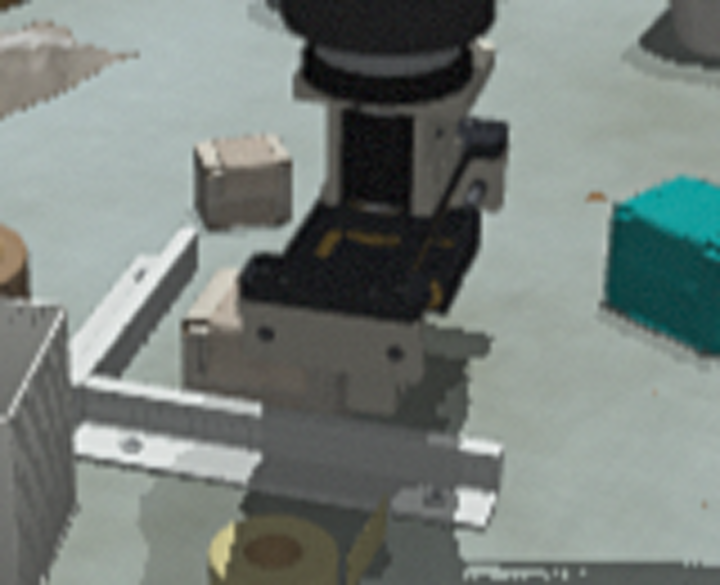

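The finger pair is pushing the carton's near side along the fence and everything else stays clear. I'll carry on to the back fence.

```bash

python3 -m jog '{"fingers":[0,0,0,0,0],"dp":[[0,0,8],[0,0,16],[0,0,24],[0,0,31],[0,0,37]],"twist":[0,0,0,0,0]}' 
python3 -m jog '{"fingers":[0,0,0,0,0],"dp":[[0,0,1],[0,0,2],[0,0,3],[0,0,4],[0,0,4]],"twist":[0,0,0,0,0]}' 
python3 -m jog '{"fingers":[0,0,0,0,0],"dp":[[0,0,1],[0,0,2],[0,0,2.5],[0,0,2.5],[0,0,2.5]],"twist":[0,0,0,0,0]}' 
python3 - <<'E'
from h import *
rel(-90,-34,30,90)
E
```

```text
time_s: 9.3
tcp_pos: [0.5509, 0.0729, 0.0305]
eef_rot: [158.1, 89.6, 174.1]
contact_force: [-5.0, -1.8, 3.9]
gripper_width: 0.0005
time_s: 9.8
tcp_pos: [0.5549, 0.0741, 0.0305]
eef_rot: [156.8, 89.6, 172.8]
contact_force: [-2.2, -0.8, -0.8]
gripper_width: 0.0004
time_s: 10.3
tcp_pos: [0.5561, 0.0744, 0.0304]
eef_rot: [162.4, 89.5, 178.4]
contact_force: [-7.6, -0.0, 5.6]
gripper_width: 0.0005
now stop [-86.7 -34.1] z 30.4 jaw 90.02 F [-7.3  2.1] 5.6 t 10.3 w 0.0005
dp [ 0.4  0.1 -3.3] twist 0.02 tool y(stop) [-0.  1.] tool z [1. 0.] down -1.0
```

```bash

python3 -m jog '{"fingers":[0,0,0,0,0],"dp":[[0,0,1.5],[0,0,3],[0,0,4],[0,0,4],[0,0,4]],"twist":[0,0,0,0,0]}' 
python3 - <<'E'
from h import *
rel(-120,-100,60,0)
E
```

```text
time_s: 10.8
tcp_pos: [0.556, 0.0742, 0.03]
eef_rot: [170.7, 89.1, -173.3]
contact_force: [-15.5, -1.0, 12.5]
gripper_width: 0.0003
now stop [-86.8 -34.2] z 30.0 jaw 89.96 F [-15.2   3.3] 12.5 t 10.8 w 0.0003
dp [-29.6 -65.7 -33.6] twist 89.96 tool y(stop) [0. 1.] tool z [ 1. -0.] down -0.9999
```

It's seated against the back fence: 15 N with no more movement. Now I'll re-seat it in y using the outside of the shut fingers.

```bash

python3 -m jog '{"fingers":[0,0,0,0,0],"dp":[[0,0,-8],[0,0,-20],[-10,-30,-24],[-20,-60,-24],[-20,-85,-24]],"twist":[0,0,0,0,0]}' 
python3 -m jog '{"fingers":[0,0,0,0,0],"dp":[[0,0,18],[0,0,36],[0,0,54],[10,0,72],[20,0,72]],"twist":[0,0,0,0,0]}' 
python3 - <<'E'
from h import *
rel(-40,-86,30,90)
f,K,P=cap("side");save("pics/side5.png",cv2.resize(f[130:260,260:420],None,fx=4.5,fy=4.5,interpolation=cv2.INTER_CUBIC))
E
```

```text
time_s: 11.3
tcp_pos: [0.558, -0.0147, 0.0518]
eef_rot: [169.1, 89.3, -174.8]
contact_force: [0.5, -0.4, 0.5]
gripper_width: 0.0003
time_s: 11.8
tcp_pos: [0.6297, 0.0059, 0.0311]
eef_rot: [167.3, 89.5, -176.7]
contact_force: [-0.0, 0.8, 0.2]
gripper_width: 0.0004
now stop [ -34.8 -120.2] z 31.1 jaw 90.06 F [0.2 0.7] 0.2 t 11.8 w 0.0004
dp [ 1.2 34.2 -5.1] twist 0.06 tool y(stop) [-0.  1.] tool z [1. 0.] down -1.0
```

View pics/side5.png

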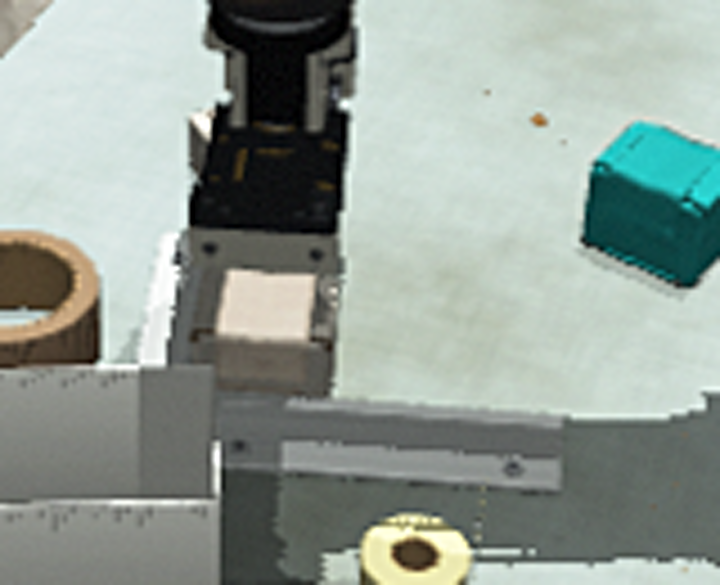

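The carton is in the corner (about (270,330) in the crop) and the fingers are on its −y side. Next is the gentle y press.

```bash

python3 -m jog '{"fingers":[0,0,0,0,0],"dp":[[0,8,-2],[0,16,-4],[0,24,-4],[0,29,-4],[0,32,-4]],"twist":[0,0,0,0,0]}' 
python3 -m jog '{"fingers":[0,0,0,0,0],"dp":[[0,1,0],[0,2,0],[0,3,0],[0,4,0],[0,5,0]],"twist":[0,0,0,0,0]}' 
python3 - <<'E'
from h import *
rel(-40,-86,30,90)
E
```

```text
time_s: 12.35
tcp_pos: [0.6142, 0.0359, 0.0296]
eef_rot: [167.2, 89.3, -176.7]
contact_force: [0.9, 0.1, 0.1]
gripper_width: 0.0004
time_s: 12.85
tcp_pos: [0.6129, 0.0403, 0.0297]
eef_rot: [169.8, 89.3, -174.2]
contact_force: [1.1, -5.2, 2.4]
gripper_width: 0.0005
now stop [-41.4 -82.5] z 29.7 jaw 90.06 F [-0.3 -5.3] 2.4 t 12.85 w 0.0005
dp [-0.3 -3.5  1.4] twist 0.06 tool y(stop) [-0.  1.] tool z [1. 0.] down -0.9999
```

```bash

python3 -m jog '{"fingers":[0,0,0,0,0],"dp":[[0,1,0],[0,2,0],[0,3,0],[0,4,0],[0,5,0]],"twist":[0,0,0,0,0]}' 
python3 - <<'E'
from h import *
rel(-40,-86,30,90)
E
```

```text
time_s: 13.35
tcp_pos: [0.6123, 0.0425, 0.0309]
eef_rot: [-176.2, 89.3, -160.1]
contact_force: [3.0, -20.7, 10.2]
gripper_width: 0.0001
now stop [-41.4 -80.2] z 30.9 jaw 90.07 F [ -2.8 -20.7] 10.2 t 13.35 w 0.0001
dp [ 0.9 -5.8  1.4] twist 0.07 tool y(stop) [-0.  1.] tool z [1. 0.] down -0.9999
```

```bash

python3 -m jog '{"fingers":[0,0,0,0,0],"dp":[[0,-8,0],[0,-20,0],[0,-40,0],[-35,-50,0],[-80,-60,0]],"twist":[0,0,0,0,0]}' 
python3 -m jog '{"fingers":[0,0,0,0,0],"dp":[[-30,-40,0],[-60,-80,0],[-90,-120,0],[-100,-160,0],[-100,-200,0]],"twist":[0,0,0,0,0]}' 
python3 - <<'E'
from h import *
rel(-160,-34,30,90)
fs=[]
for n,(a,b) in(("side",(140,265)),("scene",(160,270))):
    f,K,P=cap(n);np.savez(n+"6.npz",f=f,K=K,P=P)
    # predicted outlines: carton top (z=63) at goal, from the stop estimate
    g=cv2.resize(f[a:a+80,265:401],None,fx=5.5,fy=5.5,interpolation=cv2.INTER_CUBIC)
    fs.append(g[:290] if n=="side" else g[:290])
    print(n,g.shape)
# side rows from 160 for fence
f=np.load("side6.npz")["f"][165:218,265:401];g=np.load("scene6.npz")["f"][172:225,265:401]
save("pics/fin.png",np.vstack([cv2.resize(x,None,fx=5.5,fy=5.5,interpolation=cv2.INTER_CUBIC) for x in(f,g)]))
E
```

```text
time_s: 13.85
tcp_pos: [0.6282, -0.0159, 0.109]
eef_rot: [179.2, 89.0, -164.8]
contact_force: [1.9, -0.1, -0.4]
gripper_width: 0.0004
time_s: 14.35
tcp_pos: [0.6864, -0.2095, 0.2115]
eef_rot: [-176.9, 89.2, -160.8]
contact_force: [0.6, 0.7, -0.1]
gripper_width: -0.0
now stop [ -39.6 -342.9] z 211.5 jaw 90.05 F [0.8 0.5] -0.1 t 14.35 w -0.0
dp [ 182.8  309.1 -117.7] twist 0.05 tool y(stop) [-0.  1.] tool z [1. 0.] down -0.9999
side (440, 748, 3)
scene (440, 748, 3)
```

View pics/fin.png

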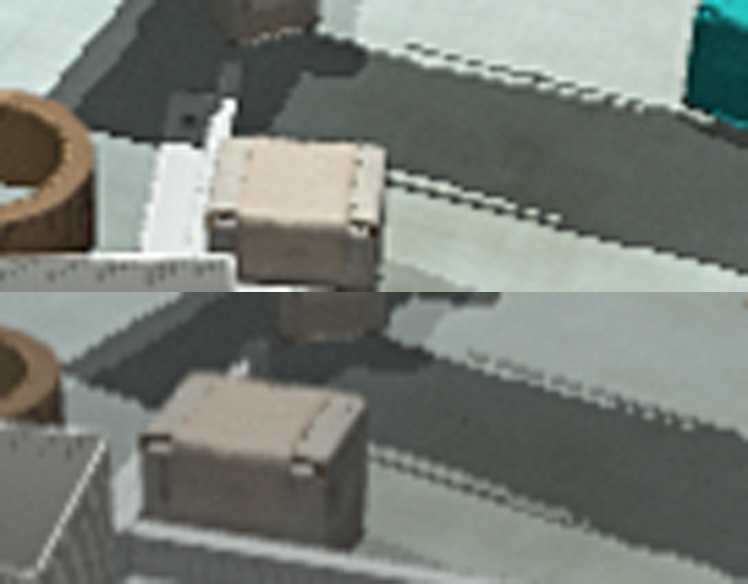

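```bash
python3 - <<'E'
from h import *
for n,r0,o,t in(("side",165,0,[(222,138),(385,143),(383,228),(206,214)]),("scene",172,291.5,[(184,374),(368,394),(320,470),(141,440)])):
    C=np.load(n+"6.npz")
    q=np.array([to_stop(ray((265+u/5.5-.4,r0+(v-o)/5.5-.4),C["K"],C["P"],.063)*1000) for u,v in t])
    d=np.roll(q,-1,0)-q
    print(n,q.round(1).tolist(),q.mean(0).round(1),"len",np.linalg.norm(d,axis=1).round(1),"ang",np.degrees(np.arctan2(d[:,1],d[:,0])).round(1))
A,B=[cv2.absdiff(np.load(f"side{i}.npz")["f"],np.load("side6.npz")["f"]) for i in(0,0)]
f0,f6=np.load("side0.npz")["f"],np.load("side6.npz")["f"]
for nm,(a,b,c,d) in dict(tape=(180,218,240,284),tub=(210,278,248,308),label=(240,272,338,366)).items():
    s,_=cv2.phaseCorrelate(*[cv2.cvtColor(x[a:b,c:d],6+1).astype(np.float32) for x in(f0,f6)]);print(nm,np.round(s,2),cv2.absdiff(f0,f6)[a:b,c:d].mean().round(1))
E
```

```text
side [[-1.9, -52.2], [-74.2, -56.7], [-77.1, 1.3], [-1.1, 0.4]] [-38.6 -26.8] len [72.5 58.1 76.  52.6] ang [-176.5   92.8   -0.7  -90.9]
scene [[0.9, -49.4], [-73.9, -55.0], [-74.3, 7.3], [-2.6, 5.9]] [-37.5 -22.8] len [75.  62.4 71.7 55.4] ang [-175.7   90.4   -1.1  -86.3]
tape [0.29 0.01] 11.3
tub [-0.06  0.09] 4.0
label [-0.01 -0.18] 9.3
```

The measurements agree with the carton seated, within pixel error. I'll add one short x press in case the y press opened a gap.

```bash

python3 -m jog '{"fingers":[0,0,0,0,0],"dp":[[0,40,-22],[0,80,-44],[0,120,-66],[0,160,-88],[0,200,-105]],"twist":[0,0,0,0,0]}' 
python3 -m jog '{"fingers":[0,0,0,0,0],"dp":[[20,36,0],[60,72,0],[100,108,0],[140,111,0],[165,111,0]],"twist":[0,0,0,0,0]}' 
python3 - <<'E'
from h import *
rel(-90,-32,30,90)
E
```

```text
time_s: 14.95
tcp_pos: [0.5281, -0.0473, 0.2095]
eef_rot: [176.1, 89.0, -168.1]
contact_force: [-0.2, 1.3, 0.9]
gripper_width: 0.0006
time_s: 15.45
tcp_pos: [0.4928, 0.0599, 0.0419]
eef_rot: [175.6, 88.8, -168.5]
contact_force: [0.1, -0.8, 0.1]
gripper_width: 0.0005
now stop [-151.5  -30.6] z 41.9 jaw 89.88 F [-0.1 -0.8] 0.1 t 15.45 w 0.0005
dp [10.6 -1.3 61.7] twist -0.12 tool y(stop) [0. 1.] tool z [ 1. -0.] down -0.9998
```

```bash

python3 -m jog '{"fingers":[0,0,0,0,0],"dp":[[5,-1,14],[11,-1,28],[11,-1,42],[11,-1,54],[11,-1,61]],"twist":[0,0,0,0,0]}' 
python3 -m jog '{"fingers":[0,0,0,0,0],"dp":[[0,0,1],[0,0,2],[0,0,4],[0,0,6],[0,0,7]],"twist":[0,0,0,0,0]}' 
python3 - <<'E'
from h import *
rel(-90,-32,30,90)
E
```

```text
time_s: 15.95
tcp_pos: [0.5541, 0.0761, 0.0305]
eef_rot: [174.2, 89.0, -170.0]
contact_force: [0.5, -0.1, -0.5]
gripper_width: 0.0005
time_s: 16.45
tcp_pos: [0.5552, 0.0761, 0.0302]
eef_rot: [176.8, 88.4, -167.4]
contact_force: [-22.9, -0.3, 18.7]
gripper_width: 0.0005
now stop [-87.1 -32.2] z 30.2 jaw 89.79 F [-22.1   6. ] 18.7 t 16.45 w 0.0005
dp [ 0.3  0.2 -2.9] twist -0.21 tool y(stop) [0. 1.] tool z [ 1. -0.] down -0.9996
```

```bash

python3 -m jog '{"fingers":[0,0,0,0,0],"dp":[[0,0,-6],[0,0,-18],[0,0,-35],[-30,0,-45],[-70,-20,-50]],"twist":[0,0,0,0,0]}' 
python3 -m jog '{"fingers":[0,0,0,0,0],"dp":[[-30,-40,0],[-60,-80,0],[-90,-120,0],[-100,-160,0],[-100,-200,0]],"twist":[0,0,0,0,0]}' 
python3 -m jog '{"fingers":[0,0,0,0,0],"dp":[[0,0,0],[0,0,0],[0,0,0],[0,0,0],[0,0,0]],"twist":[0,0,0,0,0]}' 
python3 - <<'E'
from h import *
for n,(a,b,c,d) in dict(side=(165,225,265,401),scene=(172,232,265,401)).items():
    f,K,P=cap(n);np.savez(n+"7.npz",f=f,K=K,P=P)
x,y=[np.load(n+"7.npz")["f"][a:a+53,265:401] for n,a in(("side",165),("scene",172))]
save("pics/fin2.png",np.vstack([cv2.resize(v,None,fx=5.5,fy=5.5,interpolation=cv2.INTER_CUBIC) for v in(x,y)]))
E
```

```text
time_s: 16.95
tcp_pos: [0.512, 0.0436, 0.101]
eef_rot: [177.6, 88.2, -166.5]
contact_force: [0.9, 0.2, 0.5]
gripper_width: 0.0001
time_s: 17.45
tcp_pos: [0.571, -0.1497, 0.2037]
eef_rot: [-178.9, 88.5, -163.0]
contact_force: [1.2, -0.2, -1.1]
gripper_width: 0.0005
time_s: 17.95
tcp_pos: [0.5709, -0.1487, 0.2037]
eef_rot: [-178.8, 88.6, -162.9]
contact_force: [-0.5, 0.2, 0.1]
gripper_width: 0.0004
```

View pics/fin2.png

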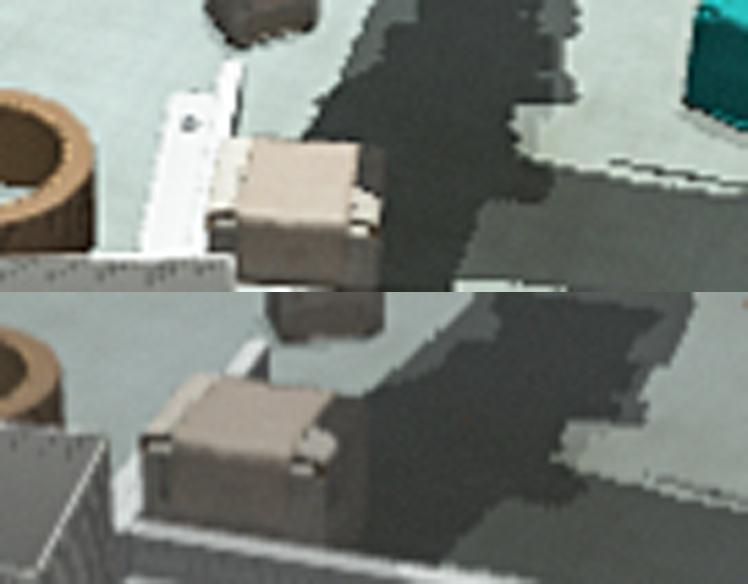

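In both views the carton stays put in the corner ((208–383, 140–285) in the upper one), the robot is clear of it, and the tape roll and tub are unchanged. Handing in.

```bash
python3 -c "
from plant import r
print(r.close_job())"
```

```text
the job is handed in; nothing more can be done
None
```

The carton is in the inside corner of the stop, flat against both fences as far as I can measure, and the job is handed in at about 18 s of the 61 s limit.

I pushed it to the side fence with two part-open fingers, which squared it up. I then slid it along to the back fence with the fingers shut, pressed it once more against each fence, and backed clear. It was only slid, never gripped or lifted.

**Fit against the fences:** The last presses met firm resistance, 21 N against the side fence and 22 N against the back fence. The final back-fence press stopped at x = −87.1 mm, against −86.5 mm expected from the carton's size. The final side-fence press used the outside of the fingers and has no such figure, but the first side-fence push stopped at −71.3 mm against −70.5 mm.

**Squareness:** After the side-fence press, the clearest top edge was about 1° off my estimate of the stop's angle, which is itself only good to about 1°. The rear edge read about 4° off and the carton's y position 4 to 8 mm off. I put both down to rounded edges and coarse pixels, because the contact positions disagree with them. I didn't re-measure after the last back-fence press, only looked: the carton was unchanged.

**Bystanders:** Comparing the first side picture with one taken before the last press, the tape roll, tub and label roll had shifted by less than 0.3 pixel. The final pictures showed the tape roll and tub unchanged; the label roll was outside those crops.

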